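# Clip the greeting card to the gift box

### The job

A greeting card stands loose inside the open gift box, along the wall on the robot's side. Take the wooden spring clip off its stand and clip it, handles up, over the card and that box wall together, near the middle of the card and pushed fully down, so that it pinches the card to the wall. Leave the card standing in the box and everything else where it is.

Things in the scene. Friction and masses are not known exactly. Their poses are not given: they have to be found in the camera images.
- clip: Wooden spring peg, 100 mm tall, 22 mm wide, 50 g: two levers on a steel coil hinge. Starts jaws down on its stand's plate, hinge on the plate's top edge. Origin: on the hinge axis, mid-width; z up to the handles, y along the hinge and plate, x the way the jaws open. The frame belongs to the -x lever: with the handles pinched shut it tilts 0.25 rad about y while the clip as a whole stays upright.
- clip_grip (a point): Between the handles, 30 mm above the hinge. Handles: flat, 22 mm wide, 13 to 50 mm above the hinge; over their outer faces 31 mm (low) to 48 mm (top) at rest, tapering. Pinched along x to the hinge's stop (about 8 N here) the outer faces are parallel, 24 mm apart. Let go, the spring shuts the jaws (opening fingers can drag it up some 5 mm). It belongs to the -x lever and moves about 7 mm in x when pinched.
- clip_jaw (a point): Between the jaw pads, 35 mm below the hinge. Jaws reach 48 mm below the hinge; flat pads 28 to 42 mm below it bite at about 5 N. Fully pinched, the pads stand about 23 mm apart (their tips 27). The hinge barrel (radius 6 mm) stops an edge between the jaws: fully home, the hinge axis is 6 mm above that edge. It belongs to the -x lever.
- clip_lever (a joint): Opening of the clip in rad: 0 with the jaws 6 mm apart (as on its stand), about 0.06 to 0.1 on the card and the box wall together (8 to 10 mm), about -0.06 on the bare box wall, -0.17 shut empty, 0.5 fully pinched open.
- stand: The clip's stand, fixed: wooden base 90 x 130 x 12 mm with an upright aluminium plate 6 mm thick, 100 mm wide along y, top edge 87 mm above the table. Origin: on the table under the middle of the plate; x across the plate, y along it, z up. The clip sits up to 25 mm either side of its middle.
- box: Open white gift box, fixed, 170 mm (x) by 200 mm (y), 80 mm high, walls 4 mm. Origin: on the table under the middle of the wall on the robot's side, mid-thickness; x points into the box, y along that wall, z up. Inside, two guides hold the card's side edges (46 to 60 mm either side of the middle, 49 mm high, up to 11 mm in). Gifts lie over 60 mm in, below 50 mm.
- card: Stiff kraft-brown greeting card with a white panel, 110 mm wide (y), 4 mm thick (x), 84 mm high, loose, standing on the box's 4 mm floor along the inner face of the wall on the robot's side with up to 2 mm play; its top edge is 88 mm above the table, 8 mm above the wall's rim. Origin: middle of its lower edge, about 5 mm inside the wall's middle; axes as the box's.
- bottle: Bystander: small green bottle lying across the box, origin under its middle.
- choc1: Bystander: gold-wrapped chocolate in a dark cup, 32 mm wide, in the far strip of the box.
- choc2: Bystander: a second such chocolate in the box.
- choc3: Bystander: such a chocolate on the table near its back edge.
- spool: Bystander: ribbon spool, 52 mm wide, 28 mm high, on the table between stand and box.
- spool2: Bystander: larger ribbon spool, 70 mm wide, 28 mm high, at the left of the table.
- glass: Bystander: stemmed wine glass, 175 mm high, standing at the left of the table.
- jar: Bystander: lidded jar, 72 mm wide, 90 mm high, at the right of the table.

How it is judged:
By the outcome, as a careful person would: the job done as asked, in the order asked, and still so for the second after the job is handed in, with the robot touching nothing.
It also fails if it takes over 42 s, if anything falls off the work surface, if the arm or the gripper's body presses on something with over 40 N, if the wrist force passes 120 N, or if a joint passes its speed limit or range.

### The arm

A 7-joint arm with a two-finger parallel gripper is mounted at the origin on the work surface. World frame = base frame: x ahead of the robot, y to its left, z up, the work surface at z = 0. Lengths are in m, angles in rad, forces in N, time in s.
With the tool pointing down it reaches from about 0.4 to 0.925 m from the base axis. Payload 4.1 kg.
Tool frame: the origin (TCP) lies at the very end of the fingers, on their centre line; the grasp point (between the pads) lies 19 mm behind it; z points along the fingers, y is the line along which they close (so a half turn about z gives the same grasp; the last joint's range is limited). The gripper opens to 85 mm and grips with 20 to 120 N. Pads are 22 mm wide; open, the fingers measure 114 mm over their backs; the gripper's body (76 mm by 85 mm) begins 54 mm behind the grasp point. The pads swing forward as they close: fully open they stand 13 mm farther back than shut.
Start: joints at [1.131, 0.398, 0.045, 1.537, -0.019, 1.207, -0.051], TCP at [0.217, -0.613, 0.231] pointing down, gripper open.
Joint ranges: [-2.82, 2.82], [-0.49, 2.23], [-1.37, 1.46], [0, 2.46], [-1.36, 4.5], [0.23, 2], [-2.94, 2.94]. Speed limits (rad/s): [2.57, 2.57, 3.14, 3.14, 3.14, 3.14, 3.14].

### API

Orientations are given as a unit quaternion [w, x, y, z].
In Python, from cell import state, capture, get_calibration, hand_in, boxes_of, mark_of gives the robot as it stands.
- The arm moves only by the shell command python3 -m crank 'ROWS' [OPENING]. ROWS is JSON, a list that holds one entry, the list of rows, each a list of 6 numbers: the shift along the tool's x, y, z in m, then the turn, a rotation vector about the tool's x, y, z in degrees. A call has 1 to 8 rows; each row shifts and turns the commanded pose from where the row before left it, along the tool's axes as they then stand; what a row does not reach is not made up. A row lasts 1/12 s, in which the tool goes at most 41.7 mm and 7.16 degrees, less where a joint would pass 70% of its speed; a pose out of reach is approached as far as the arm can. A call is refused whole if a number of a shift passes 0.0417 or a number of a turn 7.16, either way. A call with a gripper value outside its range is refused whole. OPENING is the opening, from 0 (shut) to 1 (fully open), set as the call begins (- or left out, the last holds). The fingers move at their own pace and stop on an object; the grip force is fixed at half the most. Time passes only in rows, so rows that do not move let the fingers close. It gives the time, the measured TCP pose, the force, the opening and the grip force at its end, in the units of the state.
- state(): the state, without advancing time (a new reading comes with each control period).
- capture(name): name is "scene" or "top" or "wrist"; returns the picture (480x640x3 uint8, blue, green, red); there is no depth.
- get_calibration(name): a dict with "intrinsics" (3x3 intrinsics, pixels), "extrinsics" (4x4, takes a point from world to camera coordinates); the wrist camera has in their place "T_tool_cam" (4x4, takes a point from camera to tool coordinates, whose origin is the TCP and whose axes are the flange's). Camera axes: x right, y up, looking along -z (the intrinsics and any distortion apply to the point x, -y, -z); pixel columns grow to the right and rows downward; lengths in m; the calibration is good to about 2 mm. A picture is of the moment at which its call begins: read the wrist's pose just before it. get_calibration takes no time and is no camera call.
- hand_in(): hands the job in; it is judged then, once.
Trained networks look in the newest picture that a camera, given by its name, has taken for a name from the list of things; names that differ only in an ending like _2 or _b are one class to them, and where a whole thing is asked for, a point or a joint stands for the part that bears it (a point fixed in the world has none). Each returns a list of dicts, best first, with "p" (0 to 1); they miss things now and then, are a little off and sometimes report something else, mostly with a low value. They report only what shows in the picture. A call takes as long as a camera call.
- boxes_of(camera, name): "centre" ([x, y, z] in m, in the coordinates of the camera as it stood for that picture, good to about 4 mm: the middle of the surface that is visible of it).
- mark_of(camera, name): "centre" ([x, y, z] in m, in the coordinates of the camera as it stood for that picture, good to about 4 mm: a listed point, or the origin of a listed thing).
The state is a dict: "clock": time; "joint_pos": joint angles; "qd": joint speeds; "joint_torque": joint torques, N m; "tcp_pos": TCP position; "tool_rot": TCP orientation; "force": force on the tool from outside, world axes, zero at the start; "torque": the same for the moment, N m; "gripper_width": finger opening in m; "grip_force": force on a finger pad.
Only numpy, scipy, OpenCV 4.12 (cv2) and the standard library are available. Lean on these libraries where they do the work, as an engineer would, in place of code of your own. Each camera call takes 0.05 s, during which the arm holds its last target. There are 200 camera calls.

## Working session

There is one attempt and no reset: what is moved stays moved. The work goes in short steps, Python scripts to look and compute and a shell command to move; the robot and the scene stay as the last step left them, time stands still between calls to the robot, and variables do not carry over. Pictures are saved under pics/ and viewed, at most 10 in all, crops included, and the job is handed in when it is done.

```bash
mkdir -p pics; cat > h.py <<'E'
import numpy as np, cv2
from scipy.spatial.transform import Rotation as R
from cell import *
def tool():
    s=state(); T=np.eye(4); q=s['tool_rot']; T[:3,:3]=R.from_quat([q[1],q[2],q[3],q[0]]).as_matrix(); T[:3,3]=s['tcp_pos']; return T
def look(cam,name=None):
    T=tool(); im=capture(cam)
    if name: cv2.imwrite('pics/'+name+'.png',im)
    c=get_calibration(cam)
    return T@np.array(c['T_tool_cam']) if cam=='wrist' else np.linalg.inv(np.array(c['extrinsics']))
def find(cam,M,things,f=mark_of):
    out={}
    for t in things:
        r=f(cam,t)[:2]
        for d in r:
            print(cam,f.__name__,t,round(d['p'],2),np.round((M@np.append(d['centre'],1))[:3],4))
E
python3 - <<'E'
from h import *
for cam in ('scene','top'):
    M=look(cam,cam+'0')
    find(cam,M,['clip','clip_grip','clip_jaw','stand','box','card','spool','bottle','glass','jar'])
M=look('wrist','w0')
print(np.round(tool(),3),state()['clock'],{k:np.round(v,3).tolist() for k,v in get_calibration('wrist').items()})
a=[cv2.imread(f'pics/{n}.png') for n in('scene0','top0')]
cv2.imwrite('pics/a.png',cv2.resize(np.vstack(a),(400,600)))
E
```

```text
scene call clip 0.65 [0.4913 0.1991 0.0878]
scene call clip_grip 0.61 [0.4917 0.1973 0.1217]
scene call clip_jaw 0.88 [0.4918 0.1993 0.0567]
scene call clip_jaw 0.61 [ 0.7988 -0.0285 -0.0026]
scene call stand 0.76 [ 0.4917  0.2104 -0.003 ]
scene call box 0.94 [ 0.5275 -0.2197 -0.005 ]
scene call box 0.59 [ 0.6172 -0.2237  0.0016]
scene call card 0.94 [ 0.5335 -0.2206  0.0041]
scene call card 0.72 [4.921e-01 2.101e-01 4.000e-04]
scene call spool 0.93 [ 0.344   0.3094 -0.0025]
scene call spool 0.73 [ 0.4523 -0.0072  0.0005]
scene call bottle 0.59 [ 0.6159 -0.2254  0.0016]
scene call glass 0.97 [ 5.724e-01  5.058e-01 -1.000e-04]
scene call jar 0.6 [ 0.3752 -0.3604 -0.0073]
top call clip 0.7 [0.3458 0.3121 0.002 ]
top call clip 0.55 [0.4883 0.1985 0.0899]
top call clip_jaw 0.61 [0.4959 0.1973 0.0581]
top call stand 0.68 [4.956e-01 2.040e-01 3.000e-04]
top call stand 0.38 [ 0.6551 -0.2749  0.0021]
top call box 0.74 [ 0.5274 -0.2228 -0.0038]
top call card 0.63 [ 0.5301 -0.2164  0.0024]
top call spool 0.84 [ 0.3466  0.3115 -0.0008]
top call spool 0.78 [ 0.4467 -0.0075 -0.0006]
top call bottle 0.96 [ 0.617  -0.2211  0.003 ]
top call glass 0.73 [0.5715 0.5039 0.0016]
top call glass 0.64 [ 0.6142 -0.2243  0.0034]
top call jar 0.68 [ 0.3674 -0.3616 -0.004 ]
[[ 0.942  0.334  0.     0.217]
 [ 0.334 -0.942 -0.    -0.613]
 [ 0.     0.    -1.     0.231]
 [ 0.     0.     0.     1.   ]] 1.15 {'intrinsics': [[415.097, 0.0, 315.05], [0.0, 415.097, 235.939], [0.0, 0.0, 1.0]], 'T_tool_cam': [[-0.0, 0.963, 0.268, 0.067], [1.0, 0.0, 0.0, -0.001], [-0.0, 0.268, -0.963, -0.141], [0.0, 0.0, 0.0, 1.0]]}
```

View pics/scene0.png

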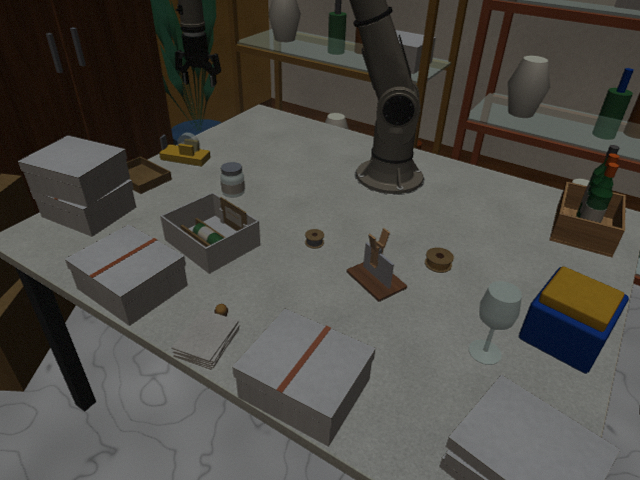

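View pics/top0.png

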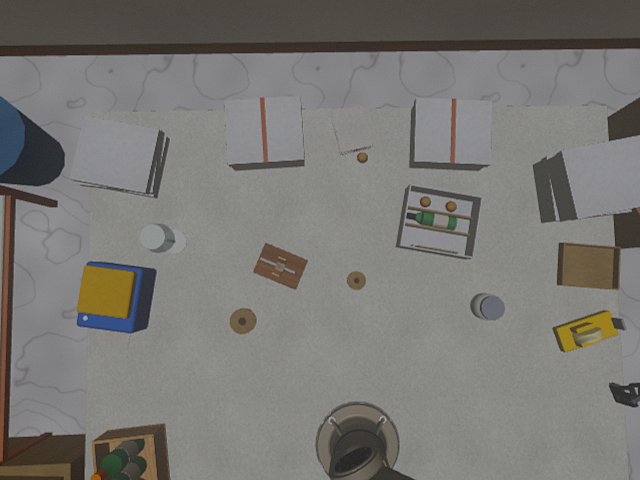

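Scene: the clip and stand are at about (378,275) and the box at (210,230). Top: the stand is at (280,266) and turned about -22°. The box's near wall runs (398,248)–(471,258), about -8°. The network positions agree across both views, so I'm moving above the clip.

```bash
python3 -m crank '[[[0.04,0,0,0,0,0],[0.04,0,0,0,0,0],[0.04,0,0,0,0,0],[0.04,0,0,0,0,0],[0.04,0,0,0,0,0],[0.04,0,0,0,0,0]]]' 1
python3 -m crank '[[[0.0153,-0.0354,-0.001,0,0,0],[0.0153,-0.0354,-0.001,0,0,0],[0.0153,-0.0354,-0.001,0,0,0],[0.0153,-0.0354,-0.001,0,0,0],[0.0153,-0.0354,-0.001,0,0,0],[0.0153,-0.0354,-0.001,0,0,0],[0.0153,-0.0354,-0.001,0,0,0],[0.0153,-0.0354,-0.001,0,0,0]]]'
python3 -m crank '[[[0.0153,-0.0354,-0.001,0,0,0],[0.0153,-0.0354,-0.001,0,0,0],[0.0153,-0.0354,-0.001,0,0,0],[0.0153,-0.0354,-0.001,0,0,0],[0.0153,-0.0354,-0.001,0,0,0],[0.0153,-0.0354,-0.001,0,0,0],[0.0153,-0.0354,-0.001,0,0,0],[0.0153,-0.0354,-0.001,0,0,0]]]'
```

```text
clock: 1.65
tcp_pos: [0.4452, -0.5316, 0.2315]
tool_rot: [0.0, 0.986, 0.17, 0.0]
force: [0.1, -0.9, -0.1]
gripper_width: 0.0852
grip_force: 0.0
clock: 2.32
tcp_pos: [0.464, -0.2228, 0.2396]
tool_rot: [0.0, 0.986, 0.17, 0.0]
force: [0.4, 0.5, -0.1]
gripper_width: 0.0854
grip_force: 0.0
clock: 2.98
tcp_pos: [0.4847, 0.085, 0.2478]
tool_rot: [0.0, 0.986, 0.169, 0.001]
force: [-0.1, -0.8, -0.7]
gripper_width: 0.0854
grip_force: 0.0
```

```bash
python3 -m crank '[[[0.0135,-0.034,0,0,0,-6.9],[0.016,-0.031,0,0,0,-6.9],[0.019,-0.03,0,0,0,-6.9],[0,0,0,0,0,-6.9],[0,0,0,0,0,-6.9],[0,0,0,0,0,-6.9],[0,0,0,0,0,-6.9],[0,0,0,0,0,0]]]'
python3 - <<'E'
from h import *
M=look('wrist','w1'); print(np.round(tool(),3))
find('wrist',M,['clip','clip_grip','clip_jaw','stand'])
E
```

```text
clock: 3.65
tcp_pos: [0.4861, 0.1902, 0.2473]
tool_rot: [0.0, 0.829, 0.559, 0.0]
force: [0.2, -0.3, -0.0]
gripper_width: 0.0852
grip_force: 0.0
[[ 0.38   0.925  0.     0.486]
 [ 0.925 -0.38  -0.     0.19 ]
 [-0.     0.    -1.     0.247]
 [ 0.     0.     0.     1.   ]]
wrist call clip 0.94 [0.4908 0.2018 0.0896]
wrist call clip 0.48 [ 0.4951  0.2062 -0.0011]
wrist call clip_grip 0.85 [0.4958 0.199  0.1215]
wrist call clip_jaw 0.32 [ 0.4487 -0.0076 -0.0058]
wrist call stand 0.77 [ 0.4974  0.2088 -0.0024]
```

View pics/w1.png

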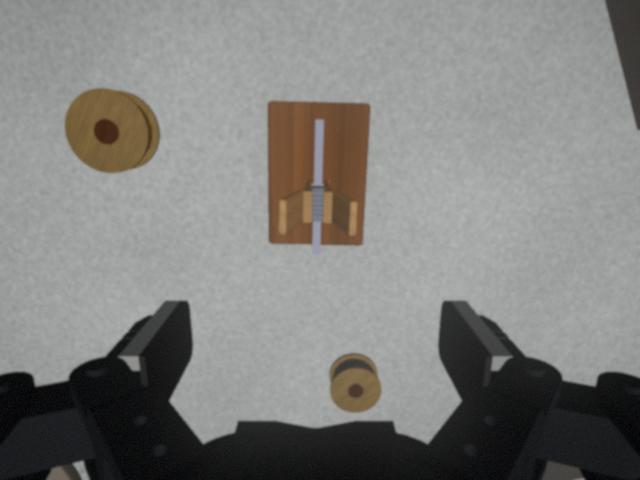

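The picture shows the clip's hinge at (318,204), the handle tops at (282,217) and (353,218), and the plate vertical along column 318, so the yaw is right within about 1°. I'll compute the offset from these pixels.

```bash
cat >> h.py <<'E'
def pix(M,K,u,v,z):
    d=M[:3,:3]@np.array([(u-K[0,2])/K[0,0],-(v-K[1,2])/K[1,1],-1]); return M[:3,3]+d*(z-M[2,3])/d[2]
E
python3 - <<'E'
from h import *
T=tool(); c=get_calibration('wrist'); K=np.array(c['intrinsics']); M=T@np.array(c['T_tool_cam'])
Ti=np.linalg.inv(T)
for u,v,z in((318,204,.099),(282,217,.143),(353,218,.143),(319,120,.087),(317,252,.087)):
    p=pix(M,K,u,v,z); print(p.round(4),(Ti@np.append(p,1))[:3].round(4))
E
```

```text
[0.4914 0.1996 0.099 ] [0.0108 0.0012 0.1483]
[0.4712 0.2086 0.143 ] [ 0.0115 -0.0209  0.1043]
[0.5108 0.1917 0.143 ] [0.0109 0.0221 0.1043]
[0.5137 0.2524 0.087 ] [0.0681 0.0019 0.1603]
[0.4758 0.1633 0.087 ] [-0.0287  0.0006  0.1603]
```

```bash
python3 -m crank '[[[0.011,0.001,0.035,0,0,0],[0,0,0.035,0,0,0],[0,0,0.035,0,0,0],[0,0,0.02,0,0,0],[0,0,0.01,0,0,0],[0,0,0.007,0,0,0],[0,0,0,0,0,0],[0,0,0,0,0,0]]]'
python3 -m crank '[[[0,0,0,0,0,0],[0,0,0,0,0,0],[0,0,0,0,0,0],[0,0,0,0,0,0],[0,0,0,0,0,0],[0,0,0,0,0,0],[0,0,0,0,0,0],[0,0,0,0,0,0]]]' 0
python3 -m crank '[[[0,0,0,0,0,0],[0,0,0,0,0,0],[0,0,0,0,0,0],[0,0,0,0,0,0],[0,0,0,0,0,0],[0,0,0,0,0,0]]]'
```

```text
clock: 4.57
tcp_pos: [0.4921, 0.2005, 0.1063]
tool_rot: [0.0, 0.83, 0.558, 0.001]
force: [-0.4, 0.0, 0.3]
gripper_width: 0.0856
grip_force: 0.0
clock: 5.23
tcp_pos: [0.4938, 0.2009, 0.108]
tool_rot: [0.001, 0.83, 0.558, 0.003]
force: [-0.1, -0.9, 9.7]
gripper_width: 0.0224
grip_force: 60.9
clock: 5.73
tcp_pos: [0.4938, 0.2009, 0.1079]
tool_rot: [0.001, 0.83, 0.558, 0.003]
force: [0.2, -0.5, 10.6]
gripper_width: 0.022
grip_force: 60.9
```

```bash
python3 -m crank '[[[0,0,-0.01,0,0,0],[0,0,-0.03,0,0,0],[0,0,-0.04,0,0,0],[0,0,-0.04,0,0,0],[0,0,-0.03,0,0,0],[-0.0344,0.0176,0,0,0,0],[-0.0344,0.0176,0,0,0,0],[-0.0344,0.0176,0,0,0,0]]]'
python3 -m crank '[[[-0.0344,0.0176,0,0,0,0],[-0.0344,0.0176,0,0,0,0],[-0.0344,0.0176,0,0,0,0],[-0.0344,0.0176,0,0,0,0],[-0.0344,0.0176,0,0,0,0],[-0.0344,0.0176,0,0,0,-7],[-0.0344,0.0176,0,0,0,-7],[0,0,0,0,0,0]]]'
python3 - <<'E'
from h import *
M=look('wrist','w2'); print(np.round(tool(),3))
find('wrist',M,['box','card','clip','clip_grip','clip_jaw'])
E
```

```text
clock: 6.4
tcp_pos: [0.501, 0.0838, 0.2567]
tool_rot: [0.001, 0.829, 0.559, 0.001]
force: [0.6, -0.7, -1.2]
gripper_width: 0.022
grip_force: 59.5
clock: 7.07
tcp_pos: [0.5279, -0.1936, 0.2552]
tool_rot: [0.002, 0.759, 0.651, -0.002]
force: [-0.5, -0.1, -0.5]
gripper_width: 0.0221
grip_force: 59.5
[[ 0.154  0.988 -0.001  0.528]
 [ 0.988 -0.154 -0.001 -0.189]
 [-0.001 -0.001 -1.     0.255]
 [ 0.     0.     0.     1.   ]]
wrist call box 0.72 [ 0.5301 -0.2189 -0.0012]
wrist call card 0.91 [ 0.5268 -0.2185  0.0006]
wrist call clip 0.63 [ 0.5281 -0.1937  0.2401]
wrist call clip_grip 0.72 [ 0.5369 -0.1979  0.2673]
wrist call clip_jaw 0.55 [ 0.5182 -0.1938  0.2054]
```

View pics/w2.png

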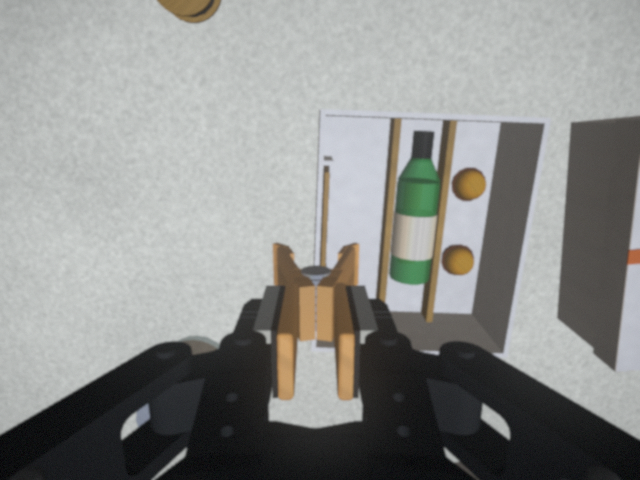

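The clip hangs upright with its jaws open, centred near column 316. The card's top edge runs about (326,166)–(322,265), just inside the wall, whose corner is at (321,112). I'll zoom in for exact edges.

```bash
python3 - <<'E'
from h import *
im=cv2.imread('pics/w2.png')[100:260,290:370]
cv2.imwrite('pics/z2.png',cv2.resize(im,(400,600)[::1] and (300,600),interpolation=cv2.INTER_CUBIC))
im=cv2.imread('pics/w2.png').astype(int)
for v in(180,200,220,240): print(v,im[v,310:336].sum(1).tolist())
E
```

```text
180 [616, 614, 607, 612, 600, 584, 536, 525, 573, 616, 623, 597, 517, 398, 334, 360, 380, 394, 436, 522, 598, 620, 624, 620, 619, 617]
200 [605, 596, 594, 590, 574, 535, 524, 559, 602, 622, 601, 528, 407, 348, 356, 383, 395, 433, 517, 585, 619, 618, 618, 620, 626, 624]
220 [590, 598, 590, 585, 543, 509, 540, 598, 623, 608, 552, 447, 358, 351, 378, 376, 416, 481, 561, 609, 628, 633, 627, 631, 629, 625]
240 [596, 598, 600, 579, 536, 546, 595, 624, 615, 573, 474, 364, 335, 355, 367, 398, 457, 537, 593, 611, 615, 617, 615, 615, 613, 617]
```

View pics/z2.png

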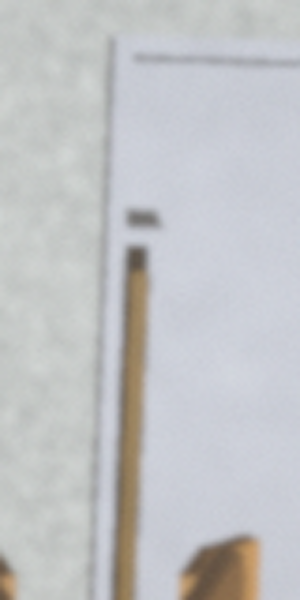

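The zoomed crop shows the wall's outer edge at x≈317 on row 180 and ≈314.5 on row 240. The card top spans about 322.5–328.5 and 320–326.5 on those rows. Its left end (top in the image) is at row ≈166.

```bash
python3 - <<'E'
from h import *
T=tool(); c=get_calibration('wrist'); K=np.array(c['intrinsics']); M=T@np.array(c['T_tool_cam'])
Ti=np.linalg.inv(T)
for u,v,z in((317,180,.08),(328.5,180,.088),(314.4,240,.08),(326.5,240,.088),(326,166,.088),(320,111,.08),(316,346,.08)):
    p=pix(M,K,u,v,z); print(p.round(4),(Ti@np.append(p,1))[:3].round(4))
E
```

```text
[ 0.533  -0.1572  0.08  ] [0.0243 0.0006 0.1756]
[ 0.5416 -0.1574  0.088 ] [0.0254 0.0091 0.1676]
[ 0.5243 -0.2041  0.08  ] [-0.0233 -0.0015  0.1756]
[ 0.5339 -0.2031  0.088 ] [-0.021   0.0079  0.1676]
[ 0.5412 -0.1469  0.088 ] [0.0357 0.0072 0.1676]
[ 0.5423 -0.1077  0.08  ] [0.0747 0.0027 0.1756]
[ 0.5121 -0.2975  0.08  ] [-0.1175 -0.0002  0.1755]
```

```bash
python3 -m crank '[[[-0.021,0.003,0,0,0,1.5],[0,0,0.03,0,0,0],[0,0,0.03,0,0,0],[0,0,0.02,0,0,0],[0,0,0.01,0,0,0],[0,0,0,0,0,0],[0,0,0,0,0,0]]]'
python3 - <<'E'
from h import *
M=look('wrist','w3'); print(np.round(tool(),4))
find('wrist',M,['box','card','clip_jaw'])
cv2.imwrite('pics/z3.png',cv2.resize(cv2.imread('pics/w3.png')[60:360,220:420],(400,600),interpolation=cv2.INTER_CUBIC))
E
```

```text
clock: 7.95
tcp_pos: [0.5292, -0.2042, 0.1658]
tool_rot: [0.0, 0.765, 0.644, 0.0]
force: [0.5, -0.5, 0.9]
gripper_width: 0.0218
grip_force: 59.5
[[ 1.704e-01  9.854e-01  2.400e-03  5.300e-01]
 [ 9.854e-01 -1.704e-01 -8.000e-04 -2.045e-01]
 [-4.000e-04  2.500e-03 -1.000e+00  1.667e-01]
 [ 0.000e+00  0.000e+00  0.000e+00  1.000e+00]]
wrist call box 0.95 [ 5.26e-01 -2.18e-01 -5.00e-04]
wrist call card 0.77 [ 0.5289 -0.2186  0.0031]
wrist call clip_jaw 0.98 [ 0.5173 -0.2032  0.1152]
wrist call clip_jaw 0.36 [ 0.5284 -0.2014  0.148 ]
```

View pics/z3.png

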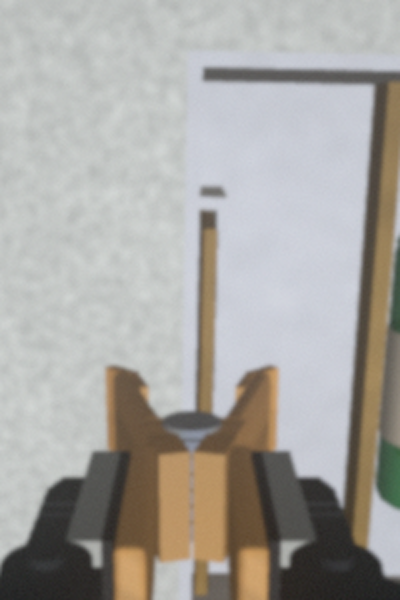

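```bash
python3 - <<'E'
from h import *
M=look('wrist','w4'); T=tool(); c=get_calibration('wrist'); K=np.array(c['intrinsics'])
print(T[:3,3].round(4))
Ti=np.linalg.inv(T)
for n,u,v,z in(('corner',313.5,86,.08),('wallout',311,230,.08),('cardend',324,166,.088),('cardtop fwd',328,190,.088),('card far',326,250,.088),('guide',320,154,.053),('jawL',274,246,.118),('jawR',358,246,.118)):
    p=pix(M,K,u,v,z); print(n,p.round(4),(Ti@np.append(p,1))[:3].round(4))
find('wrist',M,['box','card'],boxes_of)
find('wrist',M,['box','card'])
for cam in('scene','top'):
    M=look(cam,cam+'1'); find(cam,M,['card','clip_jaw','clip','box'])
    find(cam,M,['card','box'],boxes_of)
im=cv2.imread('pics/w4.png').astype(int)
print(im[230,303:340].sum(1).tolist()); print(im[155:180,324].sum(1).tolist())
c=get_calibration('top');E=np.array(c['extrinsics']);K=np.array(c['intrinsics'])
for q in((.5275,-.22,.08),(.53,-.205,.15)):
    p=E@np.append(q,1); print('top px',K[0,0]*p[0]/-p[2]+K[0,2],K[1,1]*p[1]/p[2]+K[1,2])
cv2.imwrite('pics/z5.png',cv2.resize(cv2.imread('pics/top0.png')[175:265,385:495],(733,600),interpolation=cv2.INTER_CUBIC))
M=np.linalg.inv(E)
for u,v in((398,248),(471,258)): print(pix(M,K,u,v,.08).round(4))
E
```

```text
[ 0.5298 -0.2048  0.1668]
corner [ 0.5432 -0.1207  0.08  ] [ 0.0852 -0.0014  0.0867]
wallout [ 0.5285 -0.1964  0.08  ] [ 0.0081 -0.0029  0.0868]
cardend [ 0.5417 -0.1613  0.088 ] [0.0449 0.0041 0.0788]
cardtop fwd [ 0.5417 -0.1742  0.088 ] [0.0322 0.0063 0.0788]
card far [ 0.5352 -0.2071  0.088 ] [-0.0013  0.0055  0.0788]
guide [ 0.5407 -0.1576  0.053 ] [0.0485 0.0024 0.1138]
jawL [ 0.5118 -0.1913  0.118 ] [ 0.0102 -0.0202  0.0487]
jawR [ 0.5513 -0.1982  0.118 ] [0.0101 0.02   0.0489]
wrist call box 0.85 [ 0.6547 -0.212   0.0214]
wrist call box 0.28 [ 0.5278 -0.1979  0.1643]
wrist call card 0.55 [ 0.5316 -0.1888  0.0839]
wrist call box 0.61 [ 0.5285 -0.218  -0.0016]
wrist call card 0.89 [ 0.5261 -0.2169  0.0013]
scene call card 0.87 [ 0.5356 -0.2206  0.0051]
scene call clip_jaw 0.63 [ 0.5179 -0.204   0.1146]
scene call clip 0.75 [ 0.5287 -0.2061  0.1483]
scene call box 0.59 [ 0.529  -0.2175 -0.0026]
scene call box 0.15 [ 0.5345 -0.2199  0.0055]
scene call card 0.79 [ 0.5355 -0.2226  0.0556]
scene call box 0.6 [ 0.6254 -0.2367  0.0384]
top call card 0.47 [ 0.5281 -0.216   0.001 ]
top call clip_jaw 0.66 [ 0.5347 -0.2075  0.1779]
top call clip_jaw 0.46 [ 0.5201 -0.2056  0.117 ]
top call clip 0.39 [ 0.5259 -0.2051  0.1456]
top call clip 0.33 [ 0.5261 -0.218   0.0023]
top call box 0.69 [ 0.6545 -0.2788  0.0022]
top call box 0.56 [ 0.5271 -0.2215 -0.0026]
top call box 0.75 [ 0.6467 -0.2066  0.002 ]
[595, 586, 589, 581, 595, 590, 606, 623, 627, 635, 630, 623, 593, 497, 361, 309, 352, 379, 384, 382, 392, 436, 527, 598, 625, 627, 627, 631, 632, 633, 633, 631, 631, 632, 628, 629, 624]
[344, 402, 513, 592, 623, 626, 626, 609, 552, 452, 338, 292, 281, 280, 277, 275, 275, 302, 348, 384, 386, 394, 392, 393, 389]
top px 436.79073656505295 250.09900708262967
top px 437.4249944604184 247.84469817739898
[ 0.5348 -0.1162  0.08  ]
[ 0.5048 -0.311   0.08  ]
```

View pics/z5.png

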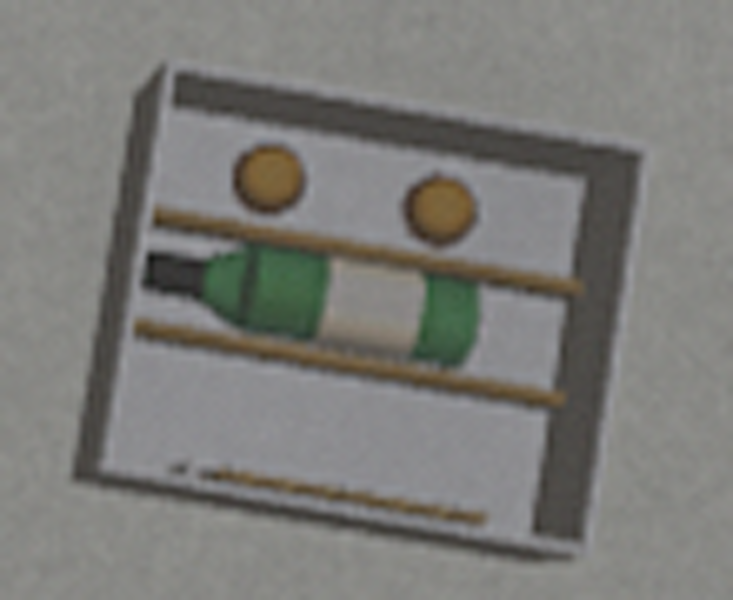

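The top crop shows the card running along the near wall at about (205–487, 470–520), evenly between the wall's ends. With the arm at rest, the wrist pixels put the card's middle 12 mm along −x of the tool. Across the wall the jaws are centred within 1 mm, and a 1.4° turn remains.

```bash
python3 -m crank '[[[-0.012,0,0,0,0,1.4],[0,0,0,0,0,0],[0,0,0.015,0,0,0],[0,0,0.015,0,0,0],[0,0,0.01,0,0,0],[0,0,0.005,0,0,0],[0,0,0,0,0,0],[0,0,0,0,0,0]]]'
python3 -m crank '[[[0,0,0.004,0,0,0],[0,0,0.004,0,0,0],[0,0,0,0,0,0],[0,0,0,0,0,0]]]'
python3 -m crank '[[[0,0,0.003,0,0,0],[0,0,0.002,0,0,0],[0,0,0,0,0,0],[0,0,0,0,0,0]]]'
```

```text
clock: 9.77
tcp_pos: [0.5269, -0.2166, 0.1204]
tool_rot: [0.0, 0.773, 0.634, -0.0]
force: [0.2, -0.2, 0.1]
gripper_width: 0.0222
grip_force: 59.5
clock: 10.1
tcp_pos: [0.5267, -0.2163, 0.1122]
tool_rot: [-0.0, 0.773, 0.634, -0.0]
force: [-0.4, 0.4, -0.5]
gripper_width: 0.0219
grip_force: 59.5
clock: 10.43
tcp_pos: [0.528, -0.2167, 0.1085]
tool_rot: [0.001, 0.773, 0.634, 0.001]
force: [0.3, 0.2, 5.4]
gripper_width: 0.0218
grip_force: 60.4
```

```bash
python3 -m crank '[[[0,0,0.002,0,0,0],[0,0,0.001,0,0,0]]]' 0.33
python3 -m crank '[[[0,0,0.001,0,0,0],[0,0,0.001,0,0,0]]]' 0.42
python3 -m crank '[[[0,0,0.001,0,0,0],[0,0,0.001,0,0,0]]]' 0.5
python3 -m crank '[[[0,0,0.001,0,0,0],[0,0,0,0,0,0]]]' 0.6
python3 -m crank '[[[0,0,0,0,0,0],[0,0,0,0,0,0],[0,0,0,0,0,0],[0,0,0,0,0,0]]]' 1
python3 - <<'E'
from h import *
for cam in('scene','top','wrist'):
    M=look(cam,cam+'6'); find(cam,M,['clip','clip_grip','clip_jaw','card'])
E
```

```text
clock: 10.6
tcp_pos: [0.5279, -0.2168, 0.1055]
tool_rot: [0.001, 0.773, 0.634, 0.001]
force: [-1.0, 0.3, 9.5]
gripper_width: 0.0282
grip_force: 6.6
clock: 10.77
tcp_pos: [0.5273, -0.2167, 0.1028]
tool_rot: [0.001, 0.773, 0.634, 0.0]
force: [-0.2, 0.2, 5.7]
gripper_width: 0.0358
grip_force: 5.1
clock: 10.93
tcp_pos: [0.5265, -0.2165, 0.1001]
tool_rot: [-0.0, 0.773, 0.634, -0.0]
force: [-0.8, -0.5, 4.6]
gripper_width: 0.0428
grip_force: 4.0
clock: 11.1
tcp_pos: [0.526, -0.2162, 0.0984]
tool_rot: [-0.001, 0.773, 0.634, -0.0]
force: [-0.6, 0.0, 0.1]
gripper_width: 0.0515
grip_force: 0.0
clock: 11.43
tcp_pos: [0.5267, -0.2164, 0.0992]
tool_rot: [-0.0, 0.773, 0.634, -0.0]
force: [0.5, -0.1, -0.3]
gripper_width: 0.0853
grip_force: 0.0
scene call clip 0.83 [ 0.53   -0.2173  0.092 ]
scene call clip 0.64 [ 0.8012 -0.0293 -0.0034]
scene call clip_grip 0.8 [ 0.5274 -0.2206  0.1244]
scene call clip_grip 0.34 [ 0.3759 -0.3581 -0.0046]
scene call clip_jaw 0.81 [ 0.5225 -0.2204  0.056 ]
scene call card 0.98 [ 0.5308 -0.2192  0.0049]
top call clip 0.58 [ 0.5252 -0.2194  0.0921]
top call clip_grip 0.55 [ 0.526  -0.2212  0.1211]
top call clip_jaw 0.57 [ 0.529  -0.2179  0.0599]
top call clip_jaw 0.46 [ 0.654  -0.2771  0.0037]
top call card 0.6 [ 0.5286 -0.2149  0.0025]
wrist call clip 0.84 [ 0.5277 -0.2166  0.0934]
wrist call clip 0.15 [ 0.6559 -0.2733  0.0036]
wrist call clip_grip 0.83 [ 0.5286 -0.2181  0.1234]
wrist call clip_jaw 0.96 [ 0.5253 -0.2193  0.058 ]
wrist call card 0.79 [ 5.279e-01 -2.176e-01 -1.000e-04]
wrist call card 0.28 [ 0.5291 -0.2174  0.123 ]
```

Downward force stayed positive throughout the release, and the hinge reads 0.092–0.093, which is home. Retreating straight up to look.

```bash
python3 -m crank '[[[0,0,-0.01,0,0,0],[0,0,-0.02,0,0,0],[0,0,-0.03,0,0,0],[0,0,-0.04,0,0,0],[0,0,-0.03,0,0,0],[-0.03,0,0,0,0,0],[-0.03,0,0,0,0,0],[0,0,0,0,0,0]]]' 1
python3 -m crank '[[[0,0,0,0,0,0],[0,0,0,0,0,0],[0,0,0,0,0,0]]]'
python3 - <<'E'
from h import *
M=look('wrist','w7'); find('wrist',M,['clip','clip_grip','clip_jaw','card'])
M=look('scene','s7'); find('scene',M,['clip','clip_grip','clip_jaw','card'])
a=cv2.resize(cv2.imread('pics/w7.png'),(400,300)); b=cv2.resize(cv2.imread('pics/s7.png')[170:290,130:290],(400,300),interpolation=cv2.INTER_CUBIC)
cv2.imwrite('pics/z7.png',np.vstack([a,b])); print(state()['force'])
E
```

```text
clock: 12.85
tcp_pos: [0.5128, -0.2831, 0.2309]
tool_rot: [0.003, 0.776, 0.631, -0.002]
force: [-0.7, -0.5, -0.7]
gripper_width: 0.085
grip_force: 0.0
clock: 13.1
tcp_pos: [0.5154, -0.2738, 0.2295]
tool_rot: [-0.0, 0.772, 0.635, 0.0]
force: [-0.5, 0.0, 1.2]
gripper_width: 0.0857
grip_force: 0.0
wrist call clip 0.97 [ 0.5273 -0.214   0.0921]
wrist call clip_grip 0.78 [ 0.5308 -0.2166  0.1217]
scene call clip 0.59 [ 0.5296 -0.2218  0.0881]
scene call clip_grip 0.73 [ 8.011e-01 -2.770e-02 -6.000e-04]
scene call clip_grip 0.55 [ 0.529  -0.2195  0.1264]
scene call clip_jaw 0.61 [ 0.5273 -0.2212  0.0557]
scene call clip_jaw 0.32 [ 0.3429  0.3118 -0.0039]
scene call card 0.86 [ 0.5315 -0.2192  0.0031]
[ 0.19274874  0.07703646 -0.23737537]
```

View pics/z7.png

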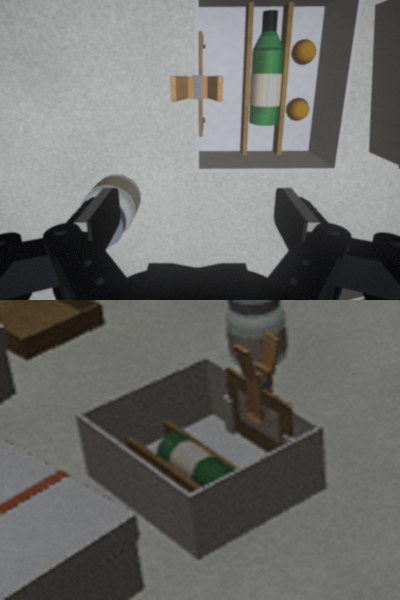

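The wrist view (top) shows the clip at (197,88), astride the card, which spans rows 32–135, so it sits near the middle. The scene view (bottom) shows the inner jaw flat over the card with handles up. The bystanders in view haven't moved and the gripper is clear.

```bash
python3 -c "from cell import *; print(hand_in())"
```

```text
the job is handed in; nothing more can be done
None
```

The clip now pinches the card to the near box wall at about the card's middle, handles up and fully down as measured by the cameras. The card is still standing, and I handed the job in at about 13 s; no verdict came back.

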